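# Put the claw clip away in the bangle cabinet

## Robot

A 6-joint arm with a two-finger parallel gripper is mounted at the origin on the work surface. World frame = base frame: x ahead of the robot, y to its left, z up, the work surface at z = 0. Lengths are in mm, angles in rad, forces in N, time in s.
With the tool pointing down it reaches from about 375 to 925 mm from the base axis. Payload 5.7 kg.
Tool frame: the origin (TCP) lies midway between the tips of the shut fingers; the grasp point (between the pads) lies 19 mm behind it; z points along the fingers, y is the direction in which the jaws open and shut (so a half turn about z gives the same grasp; the last joint's range is limited). The gripper opens to 88 mm and grips with 3 to 60 N. Pads are 20 mm wide; open, the fingers measure 115 mm over their backs; the gripper's body (75 mm by 178 mm) begins 61 mm behind the grasp point.
Start: joints at [-1.273, 0.359, 1.51, -0, 1.272, -0.115], TCP at [240.687, -549.574, 222.623] pointing down, gripper open.
Joint ranges: [-2.97, 2.97], [-1.01, 2.36], [0.21, 2.38], [-0.96, 4.11], [0.2, 2.71], [-2.98, 2.98]. Speed limits (rad/s): [2.39, 2.39, 3.14, 3.14, 3.14, 3.14].

## Interface

Orientations are given as a unit quaternion [w, x, y, z].
In Python, from cell import manip gives the robot as it stands. The module is installed in compiled form; this text tells all that it offers.
- The arm moves only by the tool step_arm, never from a script. Its arguments are lists of equal length, an entry for each row: "translation": the shift along the tool's x, y, z in mm, a list of three; "twist": the turn about the tool's z in degrees; "claw": the closure in counts, from 0 (fully open) to 255 (shut). In form: {"translation": [[tx, ty, tz], ...], "twist": [twist, ...], "claw": [claw, ...]}. A call has exactly 10 rows; each row is the pose to reach, as a shift and turn from the pose commanded when the call began, along the tool's axes at that moment; what a row does not reach only later rows make up. A row lasts 1/10 s, in which the tool goes at most 50 mm and 8.59 degrees, less where a joint would pass 70% of its speed; a pose out of reach is approached as far as the arm can. A call with a gripper value outside its range is refused whole. The fingers move at their own pace and stop on an object; "newtons" is the grip in N (left out, the last holds). Time passes only in rows, so rows that repeat a pose let the fingers close, or fill a call up. It gives the time, the measured TCP pose, the force and the opening at its end, in the units of the state.
- manip.get_obs(): the state, without advancing time (a new reading comes with each control period).
- manip.capture(name): name is "scene" or "side" or "wrist"; returns the picture (384x512x3 uint8, blue, green, red); there is no depth.
- manip.camera_model(name): a dict with "fx", "fy", "cx", "cy" (pixels), "pose" (4x4, takes a point from camera to world coordinates); the wrist camera has in their place "T_tool_cam" (4x4, takes a point from camera to tool coordinates, whose origin is the TCP and whose axes are the flange's). Camera axes: x right, y up, looking along -z (the intrinsics and any distortion apply to the point x, -y, -z); pixel columns grow to the right and rows downward; lengths in mm; the calibration is good to about 2 mm. The wrist camera is an equidistant fisheye: a pixel r from the principal point sees the ray r / f radians off the axis. A picture is of the moment at which its call begins: read the wrist's pose just before it. camera_model takes no time and is no camera call.
- manip.sign_off(): hands the job in, once; it reports no verdict.
The state is a dict: "t": time; "joint_pos": joint angles; "dq": joint speeds; "tau": joint torques, N m; "eef_pos": TCP position; "orientation": TCP orientation; "wrist_force": force on the tool from outside, world axes, zero at the start; "moment": the same for the moment, N m; "width": opening from 0.0 (shut) to 1.0 (fully open).
Only numpy, scipy, OpenCV 4.12 (cv2) and the standard library are available. Lean on these libraries where they do the work, as an engineer would, in place of code of your own. Each camera call takes 0.05 s, during which the arm holds its last target. There are 200 camera calls.

## Task

Press the release tab on the bangle cabinet down while you slide its clear acrylic cover fully open, and lay the tortoiseshell claw clip in the padded tray inside without dropping it. Then slide the cover fully shut so that its tab springs back up and latches, and leave everything else on the table where it stands.

Things in the scene. Friction and masses are not known exactly. Their poses are not given: they have to be found in the camera images.
- cabinet: Low bangle cabinet of dark wood with brass rails, fixed: 170 mm (its x) by 360 mm (its y, long axis), 97 mm high to the rail tops, walls 8 mm. Origin: centre of its underside, on the table; z up; front to -x. The +y half holds glass bangles under a fixed clear panel; the -y half is an empty padded tray under the sliding clear cover.
- keeper: Chrome hook 30 mm wide on the middle of the cabinet's -y end wall, fixed to it; frame and origin are the cabinet's. It spans cabinet y -180 to -151 mm, top 118.5 mm above the table. Shut, the tooth at the end of the tab's tongue stands behind its lip and holds the cover (1.5 mm play) until the tab is pressed at least 5 mm down.
- tray (a point): Point on the tray's wine-red floor, 28 mm above the table, mid-way along the part uncovered when the cover is fully open (cabinet x 0, y -100 mm); axes as the cabinet's. Clear width 144 mm along x between the rails; uncovered from cabinet y -172 to -29 mm (floor to -3 mm). The shut cover's underside is 60 mm above this floor.
- cover (a joint): Travel of the sliding clear acrylic cover (152 x 178 x 4 mm, blue edges, top 92 mm above the table), m: 0 shut and latched, 0.145 fully open towards the cabinet's +y. Rubs with about 2.5 N, stays where left. Once past the keeper (25 mm) the tab need not be held. To shut, push it home: the sloped tooth snaps under the keeper; or hold the tab down till home, then let it up.
- tab (a joint): Press depth of the release tab, m: 0 up (at rest, and when latched), 0.008 fully down. It moves straight down against a spring: 2.7 N at first, 6.3 N fully down; springs up when let go. It rides on the cover.
- tab_grip (a point): Centre of the rib on the release tab; axes as the cabinet's, moves with cover and tab. The tab is a rose-gold plate 44 (x) by 68 mm (y), top 105 mm above the table at rest. The rib crosses its middle: 38 (x) by 10 mm (y), 18 mm tall, this point 9 mm above the plate. Pinch it along y, fingertips on the plate, to press and slide at once. Keeper 59 mm away along -y when shut.
- clip_mid (a point): Centre (24 mm above its foot) of the loose tortoiseshell plastic claw clip, brown with amber patches and levers: 96 mm long (its x), 44 mm wide (its y), 52 mm high, about 45 g, standing on its teeth. Jaw sides are flat and upright from 12 to 34 mm up: grasp across the 44 mm width from above. Starts on the table beside the cabinet, in one of three places.
- claw_clip: The claw clip itself; origin at the centre of its underside, x along its length, z up.
- spring_clip: Chrome spring clip hair holder, 90 x 22 x 24 mm, lying flat. Bystander; origin at its underside.
- compact: Round black powder compact with a gold band, 75 mm across, 19 mm high. Bystander; origin under its centre.
- glass_jar: Empty frosted glass jar, 72 mm across, 80 mm high. Bystander; origin under its centre.
- elephant: White ceramic elephant ring holder on a blue dish 96 mm across, 100 mm high. Bystander; origin under its centre.
- perfume: Amber perfume bottle with black cap, 34 x 62 mm, 104 mm high. Bystander; origin under its centre.
- hairbrush: Wooden paddle hairbrush, 217 mm long (its x), 70 mm wide, 29 mm high, lying bristles up. Bystander; origin under its middle.
Mind the look-alikes: they are no part of the job. What is shaped like the claw_clip but blue is not meant.

How it is judged (in metres and radians):
On the way, in this order (a step that is already met when the one before it is completed fails the run):
1. the cover is slid fully open (at least 130 of 145 mm) (value of joint cover above 0.13 m), for 0.1 s.
2. the claw clip rests in the tray, let go, with the cover still open (x of clip_mid in the frame of cabinet between -0.06 and 0.06 m and y of clip_mid in the frame of cabinet between -0.155 and -0.02 m and z of clip_mid in the frame of cabinet between 0.035 and 0.068 m and contact force between the fingers and claw_clip below 0.05 N and linear speed of claw_clip below 0.02 m/s and value of joint cover above 0.1 m), for 0.2 s.
At the end, for the whole second after the job is handed in: The claw clip lies at rest and released in the tray (its centre within 60 mm of the tray's midline in the cabinet's x, between y -155 and -20 mm in the cabinet's frame, 35 to 68 mm above the table), the cover is shut to within 4 mm, and the tab is up to within 2 mm, latched behind the keeper (x of clip_mid in the frame of cabinet between -0.06 and 0.06 m and y of clip_mid in the frame of cabinet between -0.155 and -0.02 m and z of clip_mid in the frame of cabinet between 0.035 and 0.068 m and contact force between the fingers and claw_clip below 0.05 N and linear speed of claw_clip below 0.02 m/s and value of joint cover below 0.004 m and value of joint tab below 0.002 m); the robot touches nothing.
It fails at once if a bystander is pushed more than 30 mm from its place (distance of any of spring_clip, compact, glass_jar, elephant, perfume, hairbrush from where it was at the start of the episode above 0.03 m).
It fails at once if the claw clip is dropped or thrown (moves faster than 0.7 m/s out of the fingers) (contact force between the fingers and claw_clip below 0.05 N and linear speed of claw_clip above 0.7 m/s).
It also fails if it takes over 72 s, if anything falls off the work surface, if the arm or the gripper's body presses on something with over 40 N, if the wrist force passes 120 N, or if a joint passes its speed limit or range.

## Working session

There is one attempt and no reset: what is moved stays moved. The work goes in short steps, Python scripts to look and compute and a tool call to move; the robot and the scene stay as the last step left them, time stands still between calls to the robot, and variables do not carry over. Pictures are saved under pics/ and viewed, about 8 in all and at most 12, crops included, and the job is handed in when it is done.

Besides the shell and the picture viewer there is one more tool, called after "Emit:" in YAML: its name, and indented under it one key for each argument. step_arm: Moves the arm, as the interface text tells. Its arguments: {"type":"object","properties":{"translation":{"type":"array","items":{"type":"array","items":{"type":"number"}}},"twist":{"type":"array","items":{"type":"number"}},"claw":{"type":"array","items":{"type":"number"}},"newtons":{"type":"number"}},"required":["translation","twist","claw"]}

```bash
mkdir -p pics
python3 - <<'E'
from cell import manip
import cv2,numpy as np
o=manip.get_obs();print({k:np.round(v,3).tolist() for k,v in o.items()})
for n in("scene","side","wrist"):
    im=manip.capture(n);cv2.imwrite(f"pics/{n}0.png",im)
    m=manip.camera_model(n);print(n,{k:np.round(v,3).tolist() for k,v in m.items()})
a=cv2.imread("pics/scene0.png");cv2.imwrite("pics/scene0b.png",cv2.resize(a,(800,600),interpolation=cv2.INTER_CUBIC))
a=cv2.imread("pics/side0.png");cv2.imwrite("pics/side0b.png",cv2.resize(a,(800,600),interpolation=cv2.INTER_CUBIC))
E
```

```text
{'t': 0.0, 'joint_pos': [-1.273, 0.36, 1.511, -0.0, 1.273, -0.115], 'dq': [0.0, -0.001, -0.0, -0.001, -0.001, 0.001], 'tau': [0.001, -51.537, -27.072, 0.068, 0.035, -0.0], 'eef_pos': [240.482, -548.948, 221.801], 'orientation': [-0.001, 0.979, 0.205, -0.0], 'wrist_force': [0.335, -1.164, 0.386], 'moment': [0.033, -0.011, -0.013], 'width': 1.0}
scene {'fx': 353.935, 'fy': 353.935, 'cx': 259.187, 'cy': 190.931, 'pose': [[0.881, -0.251, 0.402, 1040.835], [0.473, 0.496, -0.728, -832.262], [-0.017, 0.831, 0.556, 769.463], [0.0, 0.0, 0.0, 1.0]]}
side {'fx': 473.97, 'fy': 473.97, 'cx': 258.702, 'cy': 186.965, 'pose': [[0.99, 0.091, -0.104, 403.919], [-0.138, 0.636, -0.759, -1167.31], [-0.003, 0.767, 0.642, 1107.855], [0.0, 0.0, 0.0, 1.0]]}
wrist {'fx': 297.319, 'fy': 297.319, 'cx': 253.041, 'cy': 192.817, 'T_tool_cam': [[-0.0, 0.952, 0.305, 84.544], [1.0, -0.0, 0.001, -0.173], [0.001, 0.305, -0.952, -162.765], [0.0, 0.0, 0.0, 1.0]]}
```

View pics/scene0b.png

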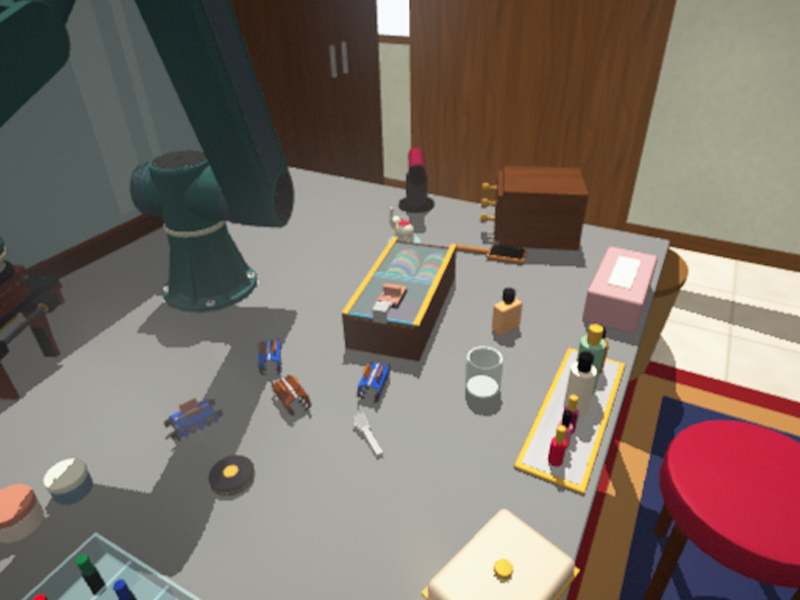

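View pics/side0b.png

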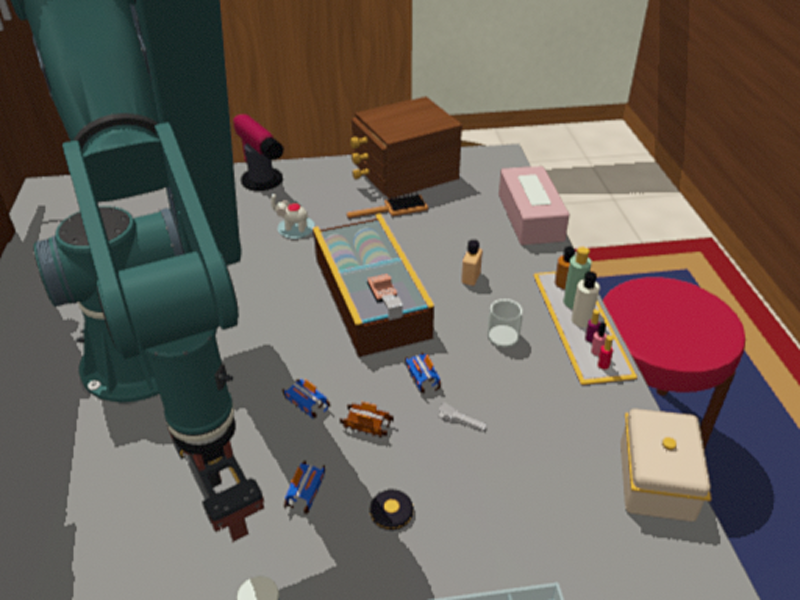

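Both views show the cabinet with the cover shut, the brown/amber claw clip at about scene (292,392) and side (367,418) in the enlarged views, and blue look-alikes around it. I'll enlarge crops of both next.

Run:
```python
import cv2,numpy as np
a=cv2.imread("pics/side0.png")[130:310,180:310]  # 130x180
b=cv2.imread("pics/scene0.png")[145:285,160:300] # 140x140
A=cv2.resize(a,None,fx=3,fy=3,interpolation=cv2.INTER_CUBIC)
B=cv2.resize(b,None,fx=2.9,fy=2.9,interpolation=cv2.INTER_CUBIC)
c=np.zeros((540,800,3),np.uint8);c[:540,:390]=A;c[:406,392:798]=B
cv2.imwrite("pics/crop1.png",c)
```

```text
(no output)
```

View pics/crop1.png

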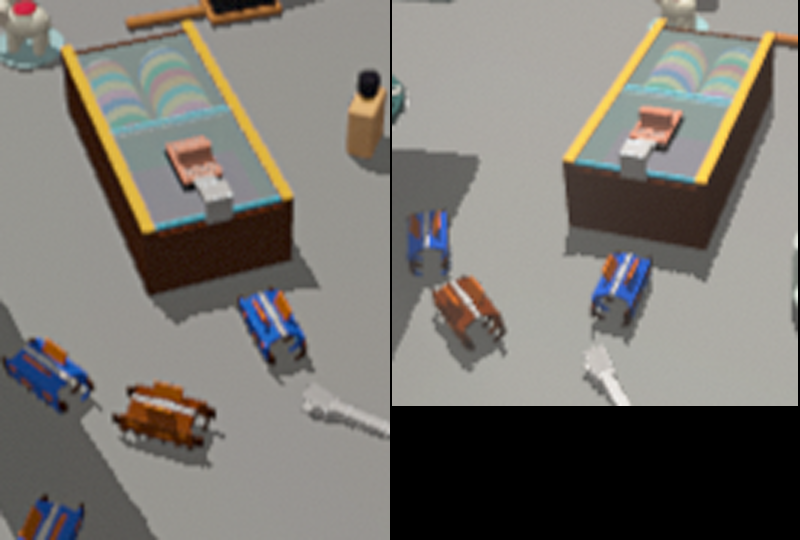

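The crops show the cabinet's four rail corners, the tab with its keeper, and the brown clip (side crop centre ≈(166,412), scene crop ≈(469,310)). I'll fit positions from these.

```bash
cat > h.py <<'E'
import numpy as np
from cell import manip
from scipy.optimize import least_squares
from scipy.spatial.transform import Rotation as R
def proj(n,P,obs=None):
    m=manip.camera_model(n);P=np.atleast_2d(P)
    if n=="wrist":
        T=np.eye(4);q=obs["orientation"];T[:3,:3]=R.from_quat([q[1],q[2],q[3],q[0]]).as_matrix();T[:3,3]=obs["eef_pos"]
        T=T@np.array(m["T_tool_cam"])
    else: T=np.array(m["pose"])
    c=(P-T[:3,3])@T[:3,:3]; v=np.c_[c[:,0],-c[:,1],-c[:,2]]
    if n=="wrist":
        r=np.hypot(v[:,0],v[:,1]);k=np.arctan2(r,v[:,2])/np.maximum(r,1e-9)
        return np.c_[m["fx"]*k*v[:,0]+m["cx"],m["fy"]*k*v[:,1]+m["cy"]]
    return np.c_[m["fx"]*v[:,0]/v[:,2]+m["cx"],m["fy"]*v[:,1]/v[:,2]+m["cy"]]
def w(cab,p):
    c,s=np.cos(cab[2]),np.sin(cab[2]);p=np.atleast_2d(p)
    return np.c_[cab[0]+c*p[:,0]-s*p[:,1],cab[1]+s*p[:,0]+c*p[:,1],p[:,2]]
E
python3 - <<'E'
from h import *
S=lambda x,y:(x/3+180,y/3+130)
C=lambda x,y:((x-392)/2.9+160,y/2.9+145)
cor=np.array([[-85,-180,97],[85,-180,97],[85,180,97],[-85,180,97]])
si=np.array([S(147,230),S(291,197),S(187,22),S(64,48)])
sc=np.array([C(567,160),C(704,182),C(772,36),C(662,22)])
f=lambda c:np.r_[(proj("side",w(c,cor))-si).ravel(),(proj("scene",w(c,cor))-sc).ravel()]
r=least_squares(f,[560,-100,0],loss='soft_l1');print(r.x,np.round(r.fun.reshape(-1,2),1).tolist())
def tri(a,b,fixz=None):
    g=lambda P:np.r_[(proj("side",P)-a).ravel(),(proj("scene",P)-b).ravel()]
    q=least_squares(g,[500,-300,30]);return np.round(q.x,1),np.round(q.fun,1)
print("clip",tri(S(166,412),C(469,310)))
print("line end L",tri(S(130,393),C(455,280)),"R",tri(S(200,409),C(484,318)))
print("blue near cab",tri(S(272,320),C(621,287)),"blue left",tri(S(50,373),C(430,240)))
print("rib top",tri(S(192,146),C(662,115)))
print("springclip",tri(S(310,396),C(597,354)))
E
```

```text
[5.06780660e+02 1.34916468e+02 2.02758961e-01] [[-0.4, 0.8], [1.8, -0.1], [1.8, -0.3], [-0.8, -0.2], [-1.8, -0.4], [0.5, 0.1], [1.0, -1.3], [-1.6, -1.5]]
clip (array([ 460. , -243.5,   21.7]), array([ 0.1,  0.6,  0.2, -0.6]))
line end L (array([ 426.5, -222.6,   32.5]), array([ 0.1,  0.4,  0.1, -0.4])) R (array([ 492.5, -257.4,   36.7]), array([ 0.1,  0.7,  0.2, -0.7]))
blue near cab (array([ 583.1, -137.3,   21.9]), array([ 0.2,  1.3,  0.4, -1.2])) blue left (array([ 348.2, -172.7,   20.4]), array([ 0. ,  0.2,  0.1, -0.2]))
rib top (array([523.1,  64.9, 105.9]), array([ 0. ,  0.5,  0.2, -0.5]))
springclip (array([ 607.1, -228.6,    9. ]), array([-0.1, -0.3, -0.1,  0.3]))
```

Emit:
step_arm:
  translation:
    - [38,-33,-2]
    - [76,-66,-4]
    - [114,-99,-6]
    - [152,-132,-8]
    - [190,-165,-10]
    - [228,-198,-12]
    - [266,-231,-14]
    - [304,-264,-16]
    - [342,-297,-18]
    - [380,-330,-20]
  twist: [3,6,9,12,12,12,12,12,12,12]
  claw: [0,0,0,0,0,0,0,0,0,0]

```text
t: 1.15
eef_pos: [455.2, -96.2, 242.6]
orientation: [0.0, 0.995, 0.101, 0.0]
wrist_force: [1.2, -1.3, 0.9]
width: 0.999
```

Emit:
step_arm:
  translation:
    - [24,-31,0]
    - [48,-62,0]
    - [73,-93,0]
    - [97,-124,0]
    - [97,-124,0]
    - [97,-124,0]
    - [97,-124,0]
    - [97,-124,0]
    - [97,-124,0]
    - [97,-124,0]
  twist: [0,0,0,0,0,0,0,0,0,0]
  claw: [0,0,0,70,70,70,120,120,120,120]

```text
t: 2.15
eef_pos: [524.6, 42.1, 242.6]
orientation: [-0.0, 0.995, 0.101, 0.0]
wrist_force: [-1.0, 0.2, 0.0]
width: 0.532
```

Run:
```python
from h import *
import cv2,json
o=manip.get_obs();im=manip.capture("wrist");cv2.imwrite("pics/w1.png",cv2.resize(im,(800,600),interpolation=cv2.INTER_CUBIC))
json.dump({k:np.array(v).tolist() for k,v in o.items()},open("w1.json","w"));print(o["eef_pos"],o["orientation"],o["width"])
```

```text
[524.55600593  42.08308601 242.63882213] [-1.36633941e-05  9.94899027e-01  1.00875788e-01  3.50725014e-05] 0.5324289811118941
```

View pics/w1.png

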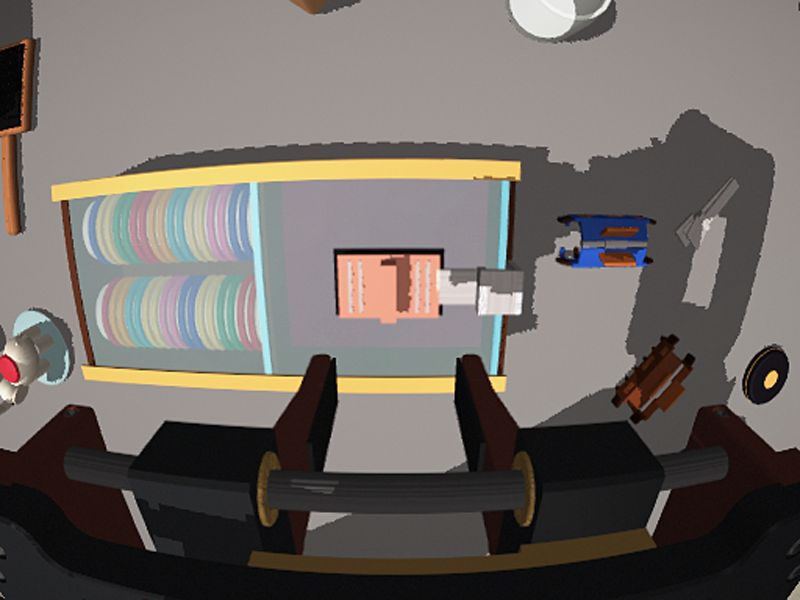

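The wrist view shows the tab plate at (338–443, 250–318), the rib near (397,285), the keeper at (440–523, 268–314), the rail corners, and the brown clip at (655,378). I'll refit from this.

Run:
```python
from h import *
import json
o=json.load(open("w1.json"))
cor=np.array([[85,-180,97],[-85,-180,97],[-85,180,97],[85,180,97]])
px=np.array([(520,161),(506,391),(83,380),(52,186)])*.64
f=lambda c:(proj("wrist",w(c,cor),o)-px).ravel()
r=least_squares(f,[507,135,.2]);print("cab",r.x,np.round(r.fun,1))
pl=np.array([(338,250),(443,252),(443,317),(338,318)])*.64
loc=np.array([[22,34,105],[22,-34,105],[-22,-34,105],[-22,34,105]])
g=lambda c:(proj("wrist",w(c,loc),o)-pl).ravel()
r2=least_squares(g,[524,42,.2]);print("tab",r2.x,np.round(r2.fun,1))
print("pred rib",w(r.x,[[0,-92,0]]), "rib top rect px",proj("wrist",w(r2.x,[[19,5,123],[19,-5,123],[-19,-5,123],[-19,5,123]]),o)/.64)
def at(u,v,z):
    return least_squares(lambda p:(proj("wrist",[[p[0],p[1],z]],o)-np.array([[u,v]])*.64).ravel(),[500,-200]).x
for n,u,v,z in [("clip",655,378,35),("clipE1",672,342,45),("clipE2",637,410,45),("blue",605,242,35)]: print(n,at(u,v,z))
```

```text
cab [5.03706562e+02 1.36564608e+02 2.04911464e-01] [ 0.1  0.3 -0.8 -0.4  1.5 -0.6 -0.3  0.1]
tab [5.23929473e+02 4.57807263e+01 1.97154585e-01] [ 0.8  1.6 -0.7  0.6 -2.  -0.8  2.  -1.8]
pred rib [[522.4267657   46.48933979   0.        ]] rib top rect px [[382.1671833  263.08267835]
 [398.20752904 263.15034725]
 [397.82260104 320.48101135]
 [382.37418861 320.40263601]]
clip [ 464.19740584 -236.48152424]
clipE1 [ 507.39820759 -231.93224212]
clipE2 [ 430.98954341 -223.15761302]
blue [ 580.39348645 -131.25623884]
```

Emit:
step_arm:
  translation:
    - [-1,-4,25]
    - [-1,-4,55]
    - [-1,-4,85]
    - [-1,-4,110]
    - [-1,-4,125]
    - [-1,-4,133]
    - [-1,-4,134]
    - [-1,-4,134]
    - [-1,-4,134]
    - [-1,-4,134]
  twist: [0,0,0,0,0,0,0,0,0,0]
  claw: [120,120,120,120,120,120,120,255,255,255]
  newtons: 20

```text
t: 3.2
eef_pos: [523.7, 46.6, 109.4]
orientation: [0.0, 0.995, 0.102, 0.001]
wrist_force: [-0.7, 0.0, 0.4]
width: 0.297
```

Emit:
step_arm:
  translation:
    - [0,0,0]
    - [0,0,0]
    - [0,0,0]
    - [0,0,0]
    - [0,0,0]
    - [0,0,1]
    - [0,0,2]
    - [0,0,2]
    - [0,0,2]
    - [0,0,2]
  twist: [0,0,0,0,0,0,0,0,0,0]
  claw: [255,255,255,255,255,255,255,255,255,255]

```text
t: 4.2
eef_pos: [523.2, 46.7, 106.6]
orientation: [-0.0, 0.995, 0.101, 0.0]
wrist_force: [0.4, 2.3, 3.3]
width: 0.113
```

Emit:
step_arm:
  translation:
    - [0,0,1]
    - [0,0,2]
    - [0,0,3]
    - [0,0,4]
    - [0,0,5]
    - [0,0,6]
    - [0,0,7]
    - [0,0,7]
    - [0,0,7]
    - [0,0,7]
  twist: [0,0,0,0,0,0,0,0,0,0]
  claw: [255,255,255,255,255,255,255,255,255,255]

```text
t: 5.2
eef_pos: [523.3, 46.5, 100.5]
orientation: [0.0, 0.995, 0.102, 0.0]
wrist_force: [-1.6, 1.2, 14.2]
width: 0.112
```

Emit:
step_arm:
  translation:
    - [0,0,-1]
    - [0,-2,-1]
    - [0,-5,-1]
    - [0,-9,-1]
    - [0,-14,-1]
    - [0,-20,-1]
    - [0,-26,-1]
    - [0,-32,-1]
    - [0,-36,-1]
    - [0,-38,-1]
  twist: [0,0,0,0,0,0,0,0,0,0]
  claw: [255,255,255,255,255,255,255,255,255,255]

```text
t: 6.2
eef_pos: [515.7, 83.1, 100.8]
orientation: [0.001, 0.995, 0.102, 0.0]
wrist_force: [0.4, -2.0, 6.1]
width: 0.111
```

Emit:
step_arm:
  translation:
    - [0,-8,0]
    - [0,-20,0]
    - [0,-34,0]
    - [0,-48,0]
    - [0,-62,0]
    - [0,-76,0]
    - [0,-88,0]
    - [0,-97,0]
    - [0,-103,0]
    - [0,-106,0]
  twist: [0,0,0,0,0,0,0,0,0,0]
  claw: [255,255,255,255,255,255,255,255,255,255]

```text
t: 7.2
eef_pos: [494.4, 187.3, 100.8]
orientation: [0.001, 0.995, 0.102, 0.0]
wrist_force: [0.3, -4.1, 7.7]
width: 0.115
```

Emit:
step_arm:
  translation:
    - [0,0,0]
    - [0,0,0]
    - [0,0,-2]
    - [0,0,-4]
    - [0,0,-6]
    - [0,0,-6]
    - [0,0,-6]
    - [0,0,-6]
    - [0,0,-6]
    - [0,0,-6]
  twist: [0,0,0,0,0,0,0,0,0,0]
  claw: [255,255,255,255,255,130,130,130,130,130]

```text
t: 8.2
eef_pos: [493.6, 187.5, 106.3]
orientation: [0.0, 0.995, 0.101, -0.0]
wrist_force: [-0.1, 0.2, -0.2]
width: 0.482
```

Emit:
step_arm:
  translation:
    - [0,0,-30]
    - [0,0,-75]
    - [0,0,-115]
    - [-8,28,-125]
    - [-18,65,-125]
    - [-30,105,-125]
    - [-42,145,-125]
    - [-54,187,-125]
    - [-65,228,-125]
    - [-77,270,-125]
  twist: [0,0,0,-8,-16,-24,-32,-40,-48,-56]
  claw: [130,60,0,0,0,0,0,0,0,0]

```text
t: 9.2
eef_pos: [473.3, -87.9, 231.6]
orientation: [0.0, 0.836, 0.548, 0.0]
wrist_force: [0.5, -0.5, 0.5]
width: 1.0
```

Emit:
step_arm:
  translation:
    - [-30,10,0]
    - [-65,21,0]
    - [-100,33,0]
    - [-130,42,0]
    - [-141,46,0]
    - [-141,46,0]
    - [-141,46,0]
    - [-141,46,0]
    - [-141,46,0]
    - [-141,46,0]
  twist: [-8,-16,-25,-33,-42,-50,-59,-67,-76,-84]
  claw: [0,0,0,0,0,0,0,0,0,0]

```text
t: 10.2
eef_pos: [458.5, -234.0, 231.3]
orientation: [-0.0, 0.255, 0.967, 0.0]
wrist_force: [-0.3, 1.1, -0.1]
width: 1.003
```

Run:
```python
from h import *
import cv2,json
manip.capture("side")
o=manip.get_obs();im=manip.capture("wrist");cv2.imwrite("pics/w2.png",cv2.resize(im,(800,600),interpolation=cv2.INTER_CUBIC))
json.dump({k:np.array(v).tolist() for k,v in o.items()},open("w2.json","w"));print(o["eef_pos"],o["orientation"],o["width"])
```

```text
[ 458.55377362 -233.99618662  231.37040478] [-1.93756899e-04  2.51237012e-01  9.67925578e-01  2.73423752e-05] 0.9971312079539085
```

View pics/w2.png

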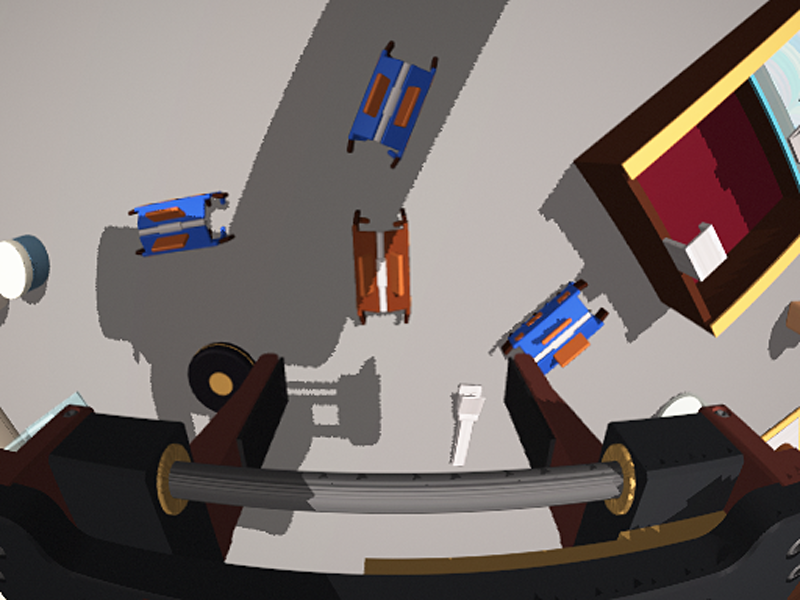

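The brown clip stands at (382,270), its length running nearly up the image from (380,215) to (384,322). The cover is open with the red tray floor visible.

Run:
```python
from h import *
import json
o=json.load(open("w2.json"))
q=o["orientation"];yaw=2*np.arctan2(q[2],q[1]);e=np.array(o["eef_pos"])
def at(u,v,z):
    return least_squares(lambda p:(proj("wrist",[[p[0],p[1],z]],o)-np.array([[u,v]])*.64).ravel(),e[:2]).x
print("yaw",yaw)
for z in(24,40):
  P={k:at(u,v,z) for k,(u,v) in dict(c=(382,270),top=(380.5,214),bot=(384,322),s1=(378,232),s2=(384,312),l=(355,270),r=(410,270)).items()}
  for a,b in(("bot","top"),("s2","s1"),("l","r")):
    d=P[b]-P[a];print(z,a,b,np.hypot(*d),np.degrees(np.arctan2(d[1],d[0])),(P[a]+P[b])/2)
def fit(c):
    L=np.array([[48,20,8],[48,-20,8]])
    return None
c=(at(380.5,214,42)+at(384,322,42))/2
for c in [c]:
  d=c-e[:2];print("c",c,"shift tool",d@[np.cos(yaw),np.sin(yaw)],d@[np.sin(yaw),-np.cos(yaw)])
```

```text
yaw 2.6336765492918426
24 bot top 91.67592646323567 152.27123479441852 [ 459.45874781 -246.22138717]
24 s2 s1 68.16624481291278 154.57974402789873 [ 461.4283463  -248.48147515]
24 l r 45.197042985877495 60.80128181998348 [ 459.85827832 -246.24788429]
40 bot top 87.71336647875317 152.27123479394564 [ 456.23202203 -243.91021577]
40 s2 s1 65.21985698176022 154.5797440277294 [ 458.11648746 -246.0726147 ]
40 l r 43.24346584732604 60.801281819983494 [ 456.61428341 -243.9355676 ]
c [ 455.82868131 -243.62131934] shift tool -2.3001788488009622 -9.735424247083042
```

Emit:
step_arm:
  translation:
    - [-5,-10,25]
    - [-5,-10,65]
    - [-5,-10,105]
    - [-5,-10,145]
    - [-5,-10,180]
    - [-5,-10,205]
    - [-5,-10,217]
    - [-5,-10,222]
    - [-5,-10,222]
    - [-5,-10,222]
  twist: [-1,-2,-2,-2,-2,-2,-2,-2,-2,-2]
  claw: [0,0,0,0,0,0,0,0,0,30]
  newtons: 12

```text
t: 11.3
eef_pos: [459.0, -245.8, 10.6]
orientation: [0.001, 0.241, 0.97, -0.0]
wrist_force: [-0.0, 0.2, 0.4]
width: 0.946
```

Emit:
step_arm:
  translation:
    - [0,0,0]
    - [0,0,0]
    - [0,0,0]
    - [0,0,0]
    - [0,0,0]
    - [0,0,0]
    - [0,0,0]
    - [0,0,0]
    - [0,0,0]
    - [0,0,0]
  twist: [0,0,0,0,0,0,0,0,0,0]
  claw: [70,100,130,160,190,190,190,190,190,190]

```text
t: 12.3
eef_pos: [458.1, -245.2, 9.7]
orientation: [0.0, 0.241, 0.971, 0.0]
wrist_force: [-0.9, 0.3, 5.4]
width: 0.499
```

Emit:
step_arm:
  translation:
    - [0,0,-3]
    - [0,0,-8]
    - [0,0,-18]
    - [0,0,-32]
    - [0,0,-50]
    - [0,0,-75]
    - [0,0,-105]
    - [0,0,-135]
    - [0,0,-160]
    - [0,0,-175]
  twist: [0,0,0,0,0,0,0,0,0,0]
  claw: [190,190,190,190,190,190,190,190,190,190]

```text
t: 13.3
eef_pos: [458.8, -245.6, 187.4]
orientation: [0.002, 0.241, 0.971, -0.001]
wrist_force: [0.3, -0.3, -0.5]
width: 0.5
```

Emit:
step_arm:
  translation:
    - [4,15,0]
    - [10,40,0]
    - [19,71,0]
    - [28,106,0]
    - [37,141,0]
    - [47,176,0]
    - [56,211,0]
    - [65,244,0]
    - [71,269,0]
    - [75,284,0]
  twist: [3,8,14,20,27,34,40,45,49,50]
  claw: [190,190,190,190,190,190,190,190,190,190]

```text
t: 14.3
eef_pos: [524.7, 43.0, 185.2]
orientation: [0.0, 0.629, 0.778, 0.0]
wrist_force: [0.9, -0.7, -0.1]
width: 0.501
```

Run:
```python
from h import *
import cv2,json
manip.capture("side");manip.capture("side")
o=manip.get_obs();im=manip.capture("wrist");cv2.imwrite("pics/w3.png",cv2.resize(im,(800,600),interpolation=cv2.INTER_CUBIC))
json.dump({k:np.array(v).tolist() for k,v in o.items()},open("w3.json","w"))
q=o["orientation"];print(o["eef_pos"],2*np.arctan2(q[2],q[1]),o["width"],o["wrist_force"])
```

```text
[524.73869228  42.69536112 185.12102821] 1.7850098151614018 0.5001565958760794 [ 0.02727333 -1.11424525 -1.16535409]
```

View pics/w3.png

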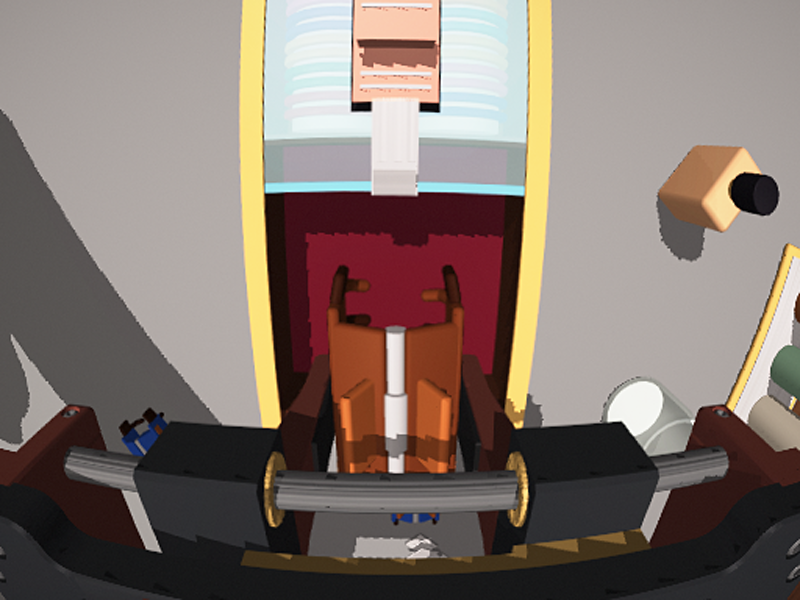

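The clip is held straight between the jaws, centred between the rails (mid ≈395) above the open red tray. The cover edge and tongue end at row ~195, well clear.

Emit:
step_arm:
  translation:
    - [-3,0,10]
    - [-3,0,28]
    - [-3,0,50]
    - [-3,0,72]
    - [-3,0,94]
    - [-3,0,113]
    - [-3,0,127]
    - [-3,0,137]
    - [-3,0,142]
    - [-3,0,144]
  twist: [0,0,0,0,0,0,0,0,0,0]
  claw: [190,190,190,190,190,190,190,190,190,190]

```text
t: 15.45
eef_pos: [524.9, 37.4, 40.1]
orientation: [-0.0, 0.629, 0.778, -0.0]
wrist_force: [0.5, 0.4, -0.5]
width: 0.501
```

Emit:
step_arm:
  translation:
    - [0,0,1]
    - [0,0,2]
    - [0,0,2]
    - [0,0,2]
    - [0,0,2]
    - [0,0,2]
    - [0,0,2]
    - [0,0,2]
    - [0,0,2]
    - [0,0,2]
  twist: [0,0,0,0,0,0,0,0,0,0]
  claw: [190,190,190,190,190,190,190,190,190,190]

```text
t: 16.45
eef_pos: [525.2, 38.0, 38.5]
orientation: [-0.0, 0.628, 0.778, 0.0]
wrist_force: [-0.7, -0.4, -0.0]
width: 0.5
```

Emit:
step_arm:
  translation:
    - [0,0,1]
    - [0,0,1.5]
    - [0,0,1.5]
    - [0,0,1.5]
    - [0,0,1.5]
    - [0,0,1.5]
    - [0,0,1.5]
    - [0,0,1.5]
    - [0,0,1.5]
    - [0,0,1.5]
  twist: [0,0,0,0,0,0,0,0,0,0]
  claw: [190,190,190,190,100,80,65,65,65,65]

```text
t: 17.45
eef_pos: [525.2, 38.0, 37.0]
orientation: [-0.0, 0.628, 0.778, -0.0]
wrist_force: [-0.1, -0.4, 0.4]
width: 0.741
```

Emit:
step_arm:
  translation:
    - [0,0,0]
    - [0,0,0]
    - [0,0,-5]
    - [0,0,-15]
    - [0,0,-30]
    - [0,0,-55]
    - [0,0,-85]
    - [0,0,-120]
    - [0,0,-155]
    - [0,0,-170]
  twist: [0,0,0,0,0,0,0,0,0,0]
  claw: [65,65,65,65,65,65,65,65,65,65]

```text
t: 18.45
eef_pos: [526.9, 38.0, 211.4]
orientation: [0.002, 0.628, 0.778, 0.002]
wrist_force: [0.5, 0.8, -1.1]
width: 0.748
```

Run:
```python
from h import *
import cv2,json
manip.capture("side");manip.capture("side")
o=manip.get_obs();im=manip.capture("wrist");cv2.imwrite("pics/w4.png",cv2.resize(im,(800,600),interpolation=cv2.INTER_CUBIC))
q=o["orientation"];print(o["eef_pos"],2*np.arctan2(q[2],q[1]),o["width"],o["wrist_force"],o["joint_pos"])
```

```text
[527.15495236  37.90346645 210.50696754] 1.7825222835624128 0.7414996412152239 [ 0.04801984 -0.93929673  0.89832914] [-5.90231036e-02  2.65016866e-01  1.68410456e+00  9.54030190e-05
  1.18606410e+00 -2.70784583e-01]
```

View pics/w4.png

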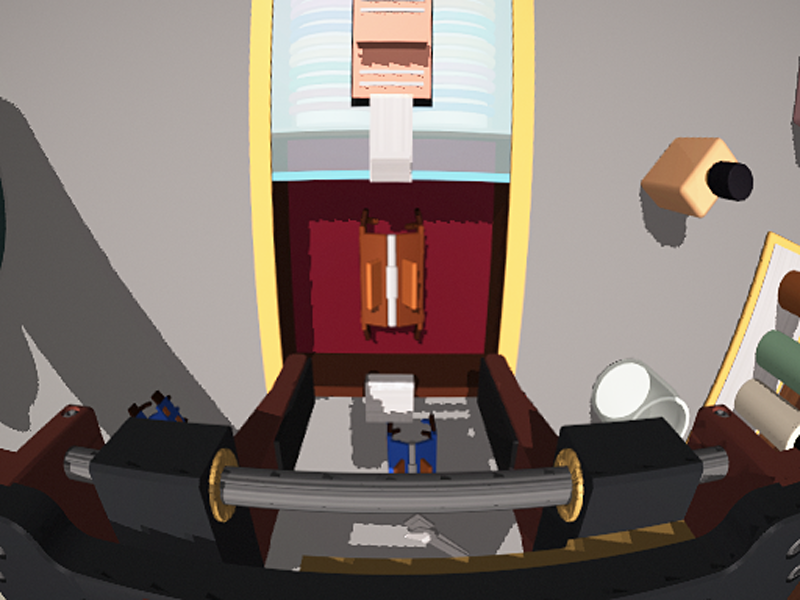

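The released clip stands upright in the tray at (392,280), clear of walls. Next I go back to the rib.

Emit:
step_arm:
  translation:
    - [15,0,0]
    - [30,0,0]
    - [45,0,0]
    - [60,-1,0]
    - [75,-1,0]
    - [90,-1,0]
    - [110,-1,0]
    - [130,-1,0]
    - [145,-1,0]
    - [153,-1,0]
  twist: [8,16,24,32,40,48,56,64,72,80]
  claw: [120,120,120,120,120,120,120,120,120,120]

```text
t: 19.6
eef_pos: [490.5, 188.2, 205.4]
orientation: [-0.0, 0.982, 0.19, -0.002]
wrist_force: [-0.5, -0.6, 0.0]
width: 0.533
```

Emit:
step_arm:
  translation:
    - [0,0,0]
    - [0,0,0]
    - [0,0,0]
    - [0,0,0]
    - [0,0,0]
    - [0,0,0]
    - [0,0,0]
    - [0,0,0]
    - [0,0,0]
    - [0,0,0]
  twist: [5,10.5,10.5,10.5,10.5,10.5,10.5,10.5,10.5,10.5]
  claw: [120,120,120,120,120,120,120,120,120,120]

```text
t: 20.6
eef_pos: [492.1, 187.4, 207.1]
orientation: [-0.0, 0.995, 0.101, 0.0]
wrist_force: [0.2, -1.0, -0.4]
width: 0.529
```

Run:
```python
from h import *
o=manip.get_obs()
q=o["orientation"];yaw=2*np.arctan2(q[2],q[1]);e=o["eef_pos"];d=np.array([493.6,187.5])-e[:2]
print(e,yaw,np.degrees(yaw-.203),"tx,ty",d@[np.cos(yaw),np.sin(yaw)],d@[np.sin(yaw),-np.cos(yaw)],o["width"])
```

```text
[492.06432618 187.36454836 207.08512383] 0.20306061343779866 0.0034728941676411273 tx,ty 1.5314380285293132 0.17702762808060102 0.5294155016767172
```

Emit:
step_arm:
  translation:
    - [1.5,0,20]
    - [1.5,0,50]
    - [1.5,0,75]
    - [1.5,0,92]
    - [1.5,0,98]
    - [1.5,0,98]
    - [1.5,0,98]
    - [1.5,0,98]
    - [1.5,0,98]
    - [1.5,0,98]
  twist: [0,0,0,0,0,0,0,0,0,0]
  claw: [120,120,120,120,120,120,255,255,255,255]
  newtons: 20

```text
t: 21.6
eef_pos: [494.0, 187.8, 109.7]
orientation: [-0.0, 0.995, 0.101, 0.001]
wrist_force: [-0.8, -0.1, -0.5]
width: 0.201
```

Emit:
step_arm:
  translation:
    - [0,0,0]
    - [0,0,0]
    - [0,0,0]
    - [0,0,1]
    - [0,0,2]
    - [0,0,4]
    - [0,0,6]
    - [0,0,7.5]
    - [0,0,7.5]
    - [0,0,7.5]
  twist: [0,0,0,0,0,0,0,0,0,0]
  claw: [255,255,255,255,255,255,255,255,255,255]

```text
t: 22.6
eef_pos: [493.8, 187.6, 101.6]
orientation: [0.0, 0.995, 0.101, 0.0]
wrist_force: [0.5, -0.2, 5.7]
width: 0.11
```

Emit:
step_arm:
  translation:
    - [0,5,0]
    - [0,17,0]
    - [0,33,0]
    - [0,50,0]
    - [0,67,0]
    - [0,84,0]
    - [0,100,0]
    - [0,112,0]
    - [0,119,0]
    - [0,122,0]
  twist: [0,0,0,0,0,0,0,0,0,0]
  claw: [255,255,255,255,255,255,255,255,255,255]

```text
t: 23.6
eef_pos: [518.3, 68.2, 101.6]
orientation: [-0.001, 0.995, 0.101, 0.0]
wrist_force: [-1.2, 3.1, 6.2]
width: 0.108
```

Emit:
step_arm:
  translation:
    - [0,3,0]
    - [0,6,0]
    - [0,9,0]
    - [0,12,0]
    - [0,15,0]
    - [0,18,0]
    - [0,20,0]
    - [0,22,0]
    - [0,22.5,0]
    - [0,22.5,0]
  twist: [0,0,0,0,0,0,0,0,0,0]
  claw: [255,255,255,255,255,255,255,255,255,255]

```text
t: 24.6
eef_pos: [522.7, 46.7, 101.6]
orientation: [-0.001, 0.995, 0.101, 0.0]
wrist_force: [-1.3, 1.3, 5.7]
width: 0.116
```

Emit:
step_arm:
  translation:
    - [0,0.5,0]
    - [0,1,0]
    - [0,1.5,0]
    - [0,1.5,0]
    - [0,1.5,0]
    - [0,1.5,0]
    - [0,1.5,0]
    - [0,1.5,0]
    - [0,1.5,0]
    - [0,1.5,0]
  twist: [0,0,0,0,0,0,0,0,0,0]
  claw: [255,255,255,255,255,255,255,255,255,255]

```text
t: 25.6
eef_pos: [522.8, 46.4, 101.5]
orientation: [-0.001, 0.995, 0.101, 0.0]
wrist_force: [-1.0, 6.7, 5.6]
width: 0.11
```

Emit:
step_arm:
  translation:
    - [0,1.5,0]
    - [0,1,-2]
    - [0,0.5,-4]
    - [0,0,-6]
    - [0,0,-7]
    - [0,0,-7]
    - [0,0,-7]
    - [0,0,-7]
    - [0,0,-7]
    - [0,0,-7]
  twist: [0,0,0,0,0,0,0,0,0,0]
  claw: [255,255,255,255,255,120,120,120,120,120]

```text
t: 26.6
eef_pos: [522.9, 44.5, 108.4]
orientation: [-0.0, 0.995, 0.101, -0.0]
wrist_force: [-0.6, -0.0, -0.1]
width: 0.513
```

Emit:
step_arm:
  translation:
    - [0,0,0]
    - [0,0,-5]
    - [0,0,-20]
    - [0,0,-45]
    - [0,0,-80]
    - [0,0,-110]
    - [0,0,-130]
    - [0,0,-135]
    - [0,0,-135]
    - [0,0,-135]
  twist: [0,0,0,0,0,0,0,0,0,0]
  claw: [120,120,120,120,120,120,120,120,120,120]

```text
t: 27.6
eef_pos: [522.1, 44.7, 242.4]
orientation: [-0.0, 0.995, 0.101, -0.001]
wrist_force: [-0.3, 0.3, 0.2]
width: 0.529
```

Run:
```python
from h import *
import cv2
manip.capture("side")
o=manip.get_obs();im=manip.capture("wrist");cv2.imwrite("pics/w5.png",cv2.resize(im,(800,600),interpolation=cv2.INTER_CUBIC))
c=(503.7+.8,136.5,.2035)
print(o["eef_pos"],o["wrist_force"],"plate px if shut/up:",proj("wrist",w([523.2,46.5,.2035],[[22,34,105],[22,-34,105],[-22,-34,105],[-22,34,105]]),o)/.64)
print("if 8mm down:",proj("wrist",w([523.2,46.5,.2035],[[22,34,97],[22,-34,97],[-22,-34,97],[-22,34,97]]),o)/.64)
```

```text
[521.95750925  44.69568381 242.15063811] [-0.13164931 -0.28562293 -1.27655462] plate px if shut/up: [[342.35811351 250.27187052]
 [445.40590519 250.19832536]
 [443.52611096 313.20284518]
 [344.45275166 313.22254333]]
if 8mm down: [[343.67979458 247.89587047]
 [444.19177031 247.82310149]
 [442.42906617 309.42859528]
 [345.64692429 309.45087042]]
```

View pics/w5.png

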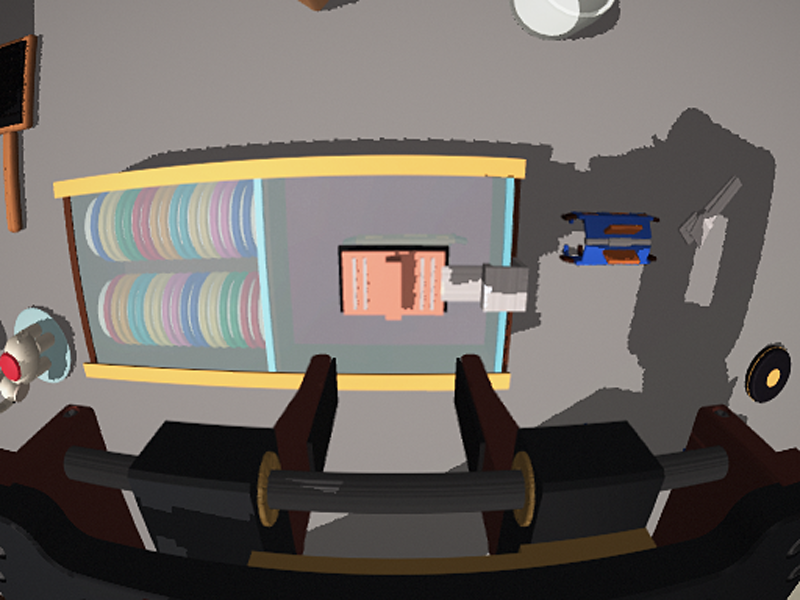

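The tab plate sits at (340–447, 246–316), matching the initial shut/up view, and the bystanders look unmoved. The clip is barely visible under the tab, so I'll enlarge with contrast and compare before and after from the fixed side camera.

Run:
```python
from h import *
import cv2
im=manip.capture("side");cv2.imwrite("pics/side1.png",im)
a=cv2.imread("pics/side0.png")[130:230,190:290];b=im[130:230,190:290]
w5=cv2.imread("pics/w5.png")[150:400,250:550]
c=np.zeros((600,800,3),np.uint8)
c[:300,:300]=cv2.resize(a,(300,300),interpolation=cv2.INTER_CUBIC);c[300:,:300]=cv2.resize(b,(300,300),interpolation=cv2.INTER_CUBIC)
c[:416,300:800]=cv2.convertScaleAbs(cv2.resize(w5,(500,416),interpolation=cv2.INTER_CUBIC),alpha=1.6,beta=-60)
cv2.imwrite("pics/cmp.png",c)
c=(504.5,136.5,.2035)
o=manip.get_obs()
print("exp clip outline wrist px (z28/80)",[(proj("wrist",w(c,[[x,y,z] for x in(-22,22) for y in(-147,-51)]),o)/.64).round().tolist() for z in(40,78)])
```

```text
exp clip outline wrist px (z28/80) [[[461.0, 287.0], [344.0, 287.0], [463.0, 234.0], [343.0, 234.0]], [[468.0, 301.0], [339.0, 301.0], [471.0, 243.0], [337.0, 243.0]]]
```

View pics/cmp.png

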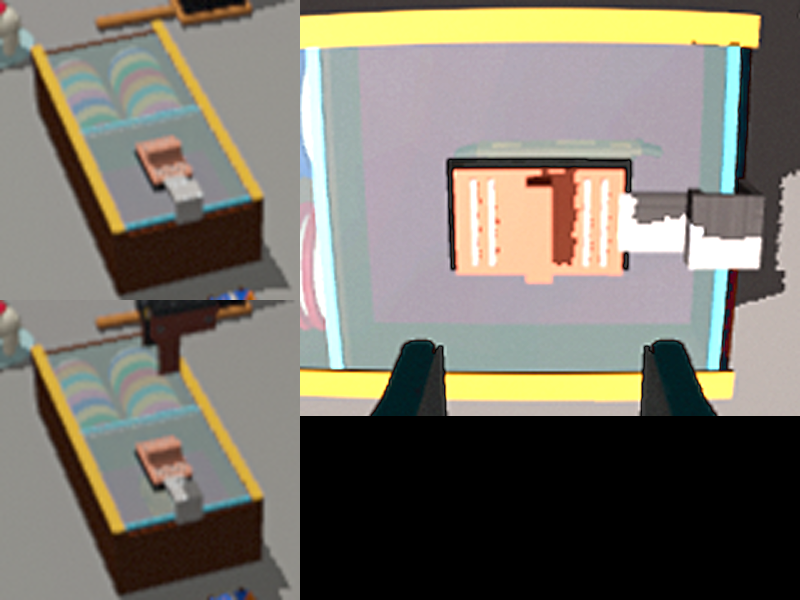

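```bash
python3 -c "
from cell import manip
print(manip.get_obs()['t'],manip.sign_off())"
```

```text
the job is handed in; nothing more can be done
27.75 None
```

The job is handed in at 27.75 s, with the claw clip in the tray and the cover shut. I saw no failed step, but no verdict is reported.

**What I did:**
- I pinched the tab's rib, pressed it down and slid the cover 144 mm open.
- I picked up the tortoiseshell clip from the table and set it upright in the tray.
- I pinched the rib again and slid the cover back with the tab held down until it met its stop (about 7 N). Then I let the tab up and withdrew the arm.

**Last checks:**
- **Cover and tab:** the tab plate is within about 3 px of where it should be when shut and up, judged by eye. The wrist force was near zero after release. I did not tug the cover to test the latch.
- **Clip:** it showed clearly upright and released in the tray before I shut the cover. Afterwards only a faint edge shows through the tinted cover, but it is where the clip should be.
- **Bystanders:** those in view (hairbrush, elephant, glass jar, compact, spring clip) looked unmoved. The perfume bottle was mostly out of frame at the end, though no move brought the arm near it.

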